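# Level a rocking screw-foot plate with a spirit level and keep it pressed down

### The job

The levelling plate rocks on its screw feet: take the spirit level off its hooks, lay it flat across the middle of the plate, pointing at the knob in the corner away from the steel fence, and let go of it. Then grip that knob, press it down until its foot stands on the bench, and turn it until the bubble is centred between the lines. Finish still gripping the knob and pressing it down with the bubble centred, so that I can run the opposite foot down, and leave the dish, pliers, steel block and tile where they lie.

Things in the scene. Friction and masses are not known exactly. Their poses are not given: they have to be found in the camera images.
- level_center (a point): Centre of the grey spirit level, 20 mm above its base; x along its length, y across its thickness, z up. 140 long x 18 thick x 40 mm high, 0.35 kg. In its middle 80 mm two thin walls (18 mm over all, top 34 mm above the base) flank the open-topped vial: grip here, across the 18 mm.
- level: The same level, origin under its centre. Two 16 mm holes go through its thickness, 55 mm to each side of its middle, 24 mm above its base: by these it hangs upright and horizontal on the rack's hooks, parallel to the rack's board, its back 30 mm in front of the board.
- bubble (a joint): Pale bubble, 13 mm long, seen from above in the level's vial: metres along the level's x from the middle (0 = centred between two thin black lines 17 mm apart; ends at -0.013 and 0.013). It runs to the higher end, 0.6 mm per milliradian of slope, and takes 1 to 2 s to settle.
- rack: Fixed rack, origin under it at bench height, front to -x. Dark upright board (face at x = +0.030, top 107 mm high) on a 15 mm plywood foot 105 x 250 mm. Two level hooks of 5 mm wire at y = -0.055 and 0.055, 92 mm high, reach 62 mm forward, tips bent up 5 mm: raise the level 6 to 10 mm, then draw it forward off them.
- plate_top (a point): Centre of the top face of the levelling plate; z its normal, x along the diagonal to the loose foot's knob (117 mm away), y along the other diagonal. Black ball knobs, 34 mm across, rise 45 mm above the plate at all four corners. A 16 mm high steel fence lies along the two sides farthest from the loose foot's knob.
- plate: The plate: loose, ground steel, 210 x 210 x 12 mm, 4 kg, top 32 mm above the bench; origin under its centre at bench height. It rocks on the two feet of the y diagonal of plate_top, which are set right. The foot opposite the loose one is wound up, so untouched the plate leans back about 0.015 rad, the loose foot's corner high.
- knob (a point): Centre of the loose foot's knob, a black ball 34 mm across with a knurled waist, on an upright axis, about 29 mm above the plate. With its foot pressed on the bench this point is 61 mm above the bench, whatever the setting; at the start it is a few mm higher (plate tipped back). Some 3 to 5 N tips it down; 10 N holds it firmly.
- adjuster: The same knob, fixed to its screw. At the start the foot is wound in too far: pressed down, the knob's corner is low and the bubble stands away from the knob. Clockwise from above winds the foot out and lifts the corner: 1 rad moves the bubble about 4 mm. It needs about 1 to 2.5 rad in all, stays as turned, and leans a few degrees on its spindle.
- foot: Rubber foot at the lower end of that knob's screw, 22 mm across; it must stand on the bench.
- bead_dish: Bystander: small round metal dish with beads, 66 mm.
- pliers: Bystander: pliers with red handles, 137 mm, lying.
- steel_block: Bystander: steel bench block 64 x 64 x 19 mm.
- tile_piece: Bystander: piece of soldering board, 75 x 85 x 8 mm.

How it is judged:
On the way, in this order (a step that is already met when the one before it is completed fails the run):
1. the level is off its hooks, in front of the rack (contact force between level and rack below 0.01 N and x of level_center in the frame of rack below -0.055 m and height (world z) of level_center above 0.045 m), for 0.1 s.
2. the level stands flat on the plate, pointing at the loose foot's knob, and is let go (z of level_center in the frame of plate_top between 0.0165 and 0.0245 m and angle between the x axis of level_center and the x axis of plate_top, either way round below 0.3 rad and angle between the z axis of level_center and the z axis of plate_top, either way round below 0.03 rad and contact force between level and plate above 0.5 N and contact force between level and the fingers below 0.01 N), for 0.3 s.
At the end, for the whole second after the job is handed in: Level let go, flat on the plate, within 0.3 rad of the knob's diagonal; bubble within 2 mm of centre and plate within 9 mrad of level, while the fingers hold the loose foot's knob (over 3 N) and press its foot on the bench (over 1.5 N), all through the last second (all of step 2 and value of joint bubble between -0.002 and 0.002 m and angle between plate's own z axis and vertical below 0.009 rad and contact force between foot and anything else above 1.5 N and contact force between the fingers and adjuster above 3 N); the arm keeps its last pose, push and grip.
It fails at once if the bead dish is pushed more than 3 cm (distance of bead_dish from where it was at the start of the episode above 0.03 m).
It fails at once if the pliers is pushed more than 3 cm (distance of pliers from where it was at the start of the episode above 0.03 m).
It fails at once if the steel block is pushed more than 3 cm (distance of steel_block from where it was at the start of the episode above 0.03 m).
It fails at once if the tile piece is pushed more than 3 cm (distance of tile_piece from where it was at the start of the episode above 0.03 m).
It fails at once if the plate is shoved more than 4 cm (distance of plate from where it was at the start of the episode above 0.04 m).
It also fails if it takes over 64 s, if anything falls off the work surface, if the arm or the gripper's body presses on something with over 40 N, if the wrist force passes 120 N, or if a joint passes its speed limit or range.

### The arm

A 6-joint arm with a two-finger parallel gripper is mounted at the origin on a cart in front of the work surface, level with it; the furniture and walls round the work are solid. World frame = base frame: x ahead of the robot, y to its left, z up, the work surface at z = 0. Lengths are in m, angles in rad, forces in N, time in s.
With the tool pointing down it reaches from about 0.2 to 0.875 m from the base axis. Payload 3.4 kg.
Tool frame: the origin (TCP) lies between the finger pads; the fingertips stand 25 mm ahead of it and the grasp point (between the pads) lies 6 mm ahead of it (r.nose_length is the z of the fingertips in the tool frame, in m); z points along the fingers, x is the direction in which the jaws open and shut, and the axes are right-handed (so a half turn about z gives the same grasp; the last joint's range is limited). The gripper opens to 94 mm and grips with 3 to 60 N. Pads are 16 mm wide; open, the fingers measure 119 mm over their backs; the gripper's body (75 mm by 177 mm) begins 78 mm behind the grasp point.
Start: joints at [-0.121, 0.276, 1.505, -0, 1.361, -0.121], TCP at [0.575, -0, 0.23] pointing down, gripper open.
Joint ranges: [-2.89, 2.89], [-0.75, 2.08], [0.22, 2.7], [-1.18, 4.32], [0.11, 2.71], [-2.7, 2.7]. Speed limits (rad/s): [2.57, 2.57, 3.14, 3.14, 3.14, 3.14].

### API

Orientations are given as a unit quaternion [w, x, y, z].
In Python, from plant import r, gripper_to, inverse_kinematics, vision, models, telemetry gives the robot as it stands. Calls block until the motion is done:
- r.move_to(position, orientation): joint-space move of the TCP to a pose.
- r.move_l(position, rot=None, vel=0.15, guard=None): straight line of the TCP; rot=None keeps the orientation; vel is the mean speed in m/s. With guard (N) it stops when the force on the tool has changed by that much, and returns True; else False.
- r.movej(angles): joint-space move.
- gripper_to(opening, f_grip=None): finger opening in m; f_grip is the grip in N (None keeps the last); returns when the fingers have stopped.
- r.hold(seconds).
- inverse_kinematics(position, orientation): joint angles nearest the present ones, or None.
- vision.snapshot(name): name is "scene" or "side" or "wrist"; returns the picture (400x640x3 uint8, red, green, blue); there is no depth.
- vision.get_calibration(name): a dict with "fx", "fy", "cx", "cy" (pixels), "D" ([k1, k2, p1, p2, k3] as OpenCV has them; the pictures are not rectified), "position" and "orientation" of the camera in the world. Camera axes: x right, y down, z forward; pixel columns grow to the right and rows downward; lengths in m; the calibration is good to about 2 mm. A picture is of the moment at which its call begins: read the wrist's pose just before it. get_calibration takes no time and is no camera call; for the wrist camera it gives the pose at the moment of the call.
A pose or a line that the arm cannot do raises r.PlanningError and nothing moves.
- r.sign_off(): hands the job in, once; it reports no verdict.
Trained networks look in the newest picture that a camera, given by its name, has taken for a name from the list of things; names that differ only in an ending like _2 or _b are one class to them, and where a whole thing is asked for, a point or a joint stands for the part that bears it (a point fixed in the world has none). Each returns a list of dicts, best first, with "score" (0 to 1); they miss things now and then, are a little off and sometimes report something else, mostly with a low value. They report only what shows in the picture. A call takes as long as a camera call.
- models.boxes_of(thing, camera): "at" ([x, y, z] in m, in world coordinates, good to about 4 mm: the middle of the surface that is visible of it).
- models.regions_of(thing, camera): "pixels" (400x640 bool, what is visible of it).
- models.mark_of(thing, camera): "at" ([x, y, z] in m, in world coordinates, good to about 4 mm: a listed point, or the origin of a listed thing).
Readings, each from a call of its own:
- telemetry.current_t(): time.
- telemetry.current_joints(): joint angles.
- telemetry.current_dq(): joint speeds.
- telemetry.current_joint_efforts(): joint torques, N m.
- telemetry.current_ee_pos(): TCP position.
- telemetry.current_tool_rot(): TCP orientation.
- telemetry.current_wrist_force(): force on the tool from outside, world axes, zero at the start.
- telemetry.current_torque(): the same for the moment, N m.
- telemetry.current_opening(): finger opening in m.
Only numpy, scipy, OpenCV 4.12 (cv2) and the standard library are available. Lean on these libraries where they do the work, as an engineer would, in place of code of your own. Each camera call takes 0.05 s, during which the arm holds its last target. There are 200 camera calls.

## Working session

There is one attempt and no reset: what is moved stays moved. The work goes in short steps, each a Python script; the robot and the scene stay as the last script left them, time stands still between calls to the robot, and variables do not carry over. Pictures are saved under pics/ and viewed, about 8 in all and at most 12, crops included, and the job is handed in when it is done.

```bash
ls; mkdir -p pics
python3 - <<'E'
from plant import r, vision, models, telemetry
import cv2, numpy as np
for c in ["scene","side"]:
    im=vision.snapshot(c); cv2.imwrite(f"pics/{c}0.png",im[:,:,::-1])
    k=vision.get_calibration(c); print(c,np.round(k["position"],3),np.round(k["orientation"],3),k["fx"])
    for t in ["level_center","plate_top","knob","rack","plate"]:
        print(t,[(np.round(d["at"],4).tolist(),round(d["score"],2)) for d in models.mark_of(t,c)[:3]])
    for t in ["bead_dish","pliers","steel_block","tile_piece","adjuster"]:
        print(t,[(np.round(d["at"],3).tolist(),round(d["score"],2)) for d in models.boxes_of(t,c)[:4]])
print(telemetry.current_t())
a=[cv2.imread(f"pics/{c}0.png") for c in["scene","side"]]
cv2.imwrite("pics/both0.png",cv2.resize(np.vstack(a),(480,600),interpolation=cv2.INTER_AREA))
E
```

```text
pics
scene [ 0.023 -0.657  0.848] [-0.362  0.868 -0.312  0.135] 383.93385747262795
level_center [([0.5824, 0.1753, 0.0841], 0.6)]
plate_top [([0.5784, -0.1843, 0.0328], 0.61)]
knob [([0.5932, 0.1754, -0.0014], 0.54), ([0.4844, -0.1214, 0.0623], 0.5)]
rack [([0.5935, 0.1786, -0.0008], 0.95)]
plate [([0.577, -0.1812, -0.0029], 0.74)]
bead_dish []
pliers [([0.426, 0.14, 0.007], 0.72)]
steel_block [([0.454, -0.442, 0.021], 0.92), ([0.608, -0.442, 0.008], 0.59)]
tile_piece [([0.61, -0.444, 0.01], 0.68)]
adjuster [([0.477, -0.125, 0.07], 0.6)]
side [-0.126  0.958  0.601] [ 0.152 -0.248  0.8   -0.525] 442.63350714837645
level_center [([0.5867, 0.1767, 0.083], 0.56)]
plate_top [([0.5814, -0.1903, 0.0285], 0.78)]
knob [([0.4787, -0.1236, 0.0644], 0.5)]
rack [([0.5928, 0.1741, 0.0013], 0.59), ([0.5824, 0.1734, 0.0637], 0.47), ([0.5812, -0.186, 0.0324], 0.18)]
plate [([0.5758, -0.1823, 0.0003], 0.58), ([0.4594, -0.4395, 0.003], 0.28)]
bead_dish [([0.451, 0.308, 0.004], 0.71)]
pliers [([0.426, 0.15, 0.01], 0.59), ([0.575, -0.166, 0.036], 0.5)]
steel_block [([0.454, -0.418, 0.019], 0.62)]
tile_piece [([0.62, -0.447, 0.011], 0.71)]
adjuster [([0.472, -0.114, 0.069], 0.65)]
1.1
```

View pics/scene0.png

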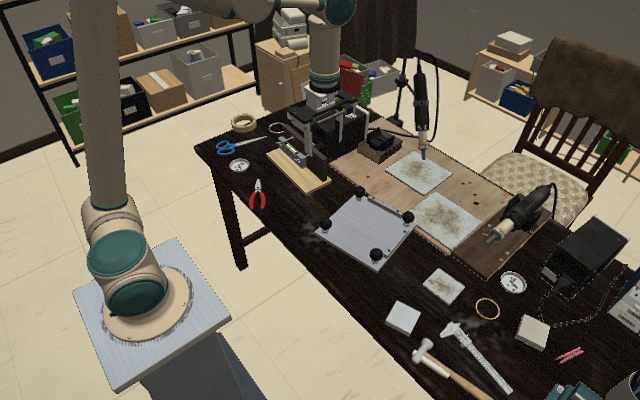

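View pics/side0.png

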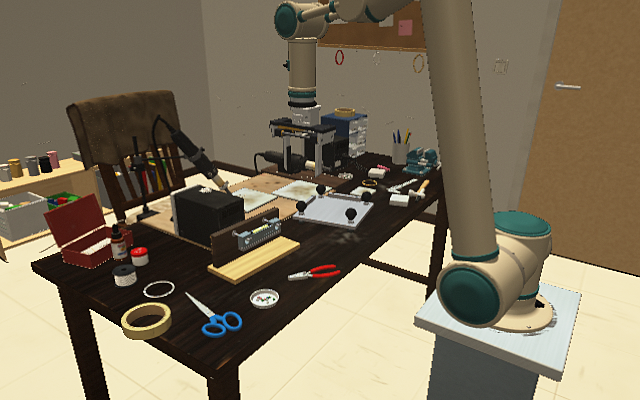

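The scene view shows the rack with the level at about (310,155), the plate at (367,230) and the loose-foot knob at about (325,223). The side view shows the level at (260,235). Next I'll look from near with the wrist camera to get the rack yaw.

```bash
cat > h.py <<'E'
from plant import r, gripper_to, inverse_kinematics, vision, models, telemetry
import cv2, numpy as np
from scipy.spatial.transform import Rotation as R
def quat(yaw, tilt=None):  # tool down, jaw axis x at world yaw
    q=(R.from_euler('z',yaw)*R.from_euler('x',np.pi)).as_quat(); return [q[3],q[0],q[1],q[2]]
def cam(c):
    k=vision.get_calibration(c); q=k["orientation"]
    return dict(K=np.array([[k["fx"],0,k["cx"]],[0,k["fy"],k["cy"]],[0,0,1]]),D=np.array(k["D"],float),p=np.array(k["position"]),R=R.from_quat([q[1],q[2],q[3],q[0]]).as_matrix())
def shot(c,name=None):
    k=cam(c); im=vision.snapshot(c)
    if name: cv2.imwrite(f"pics/{name}.png",im[:,:,::-1])
    return im,k
def proj(k,P):
    Rt=k["R"].T; return cv2.projectPoints(np.atleast_2d(P).astype(float),cv2.Rodrigues(Rt)[0],-Rt@k["p"],k["K"],k["D"])[0].reshape(-1,2)
def unproj(k,px,z):
    n=cv2.undistortPoints(np.atleast_2d(px).astype(float).reshape(-1,1,2),k["K"],k["D"]).reshape(-1,2)
    d=np.c_[n,np.ones(len(n))]@k["R"].T; return k["p"]+d*((z-k["p"][2])/d[:,2])[:,None]
def marks(c,ts,f=models.mark_of):
    for t in ts: print(t,[(np.round(d["at"],4).tolist(),round(d["score"],2)) for d in f(t,c)[:3]])
def st(): print("t",round(telemetry.current_t(),2),"p",np.round(telemetry.current_ee_pos(),4),"F",np.round(telemetry.current_wrist_force(),2),"op",round(telemetry.current_opening(),4))
E
python3 - <<'E'
from h import *
print(telemetry.current_tool_rot(),quat(0))
print({round(y,2):(lambda q: None if q is None else round(q[5],2))(inverse_kinematics([0.578,0.176,0.28],quat(y))) for y in np.arange(-3.1,3.1,.5)})
r.move_to([0.55,0.176,0.27],telemetry.current_tool_rot()); gripper_to(0.044,20)
im,k=shot("wrist","w_rack"); print(k["p"],k["R"][:,2],k["K"][0])
marks("wrist",["level_center","rack","level"])
reg=models.regions_of("level","wrist")
for g in reg[:2]:
    m=g["pixels"].astype(np.uint8); v,u=np.nonzero(m); print(g["score"],m.sum(),cv2.minAreaRect(np.c_[u,v].astype(np.float32)))
    print(unproj(k,cv2.boxPoints(cv2.minAreaRect(np.c_[u,v].astype(np.float32))),0.1))
st()
E
```

```text
[ 1.15188560e-05  9.99999999e-01 -2.66108437e-05  4.08003673e-05] [np.float64(6.123233995736766e-17), np.float64(1.0), np.float64(0.0), np.float64(0.0)]
{np.float64(-3.1): None, np.float64(-2.6): None, np.float64(-2.1): np.float64(2.28), np.float64(-1.6): np.float64(1.78), np.float64(-1.1): np.float64(1.28), np.float64(-0.6): np.float64(0.78), np.float64(-0.1): np.float64(0.28), np.float64(0.4): np.float64(-0.22), np.float64(0.9): np.float64(-0.72), np.float64(1.4): np.float64(-1.22), np.float64(1.9): np.float64(-1.72), np.float64(2.4): np.float64(-2.22), np.float64(2.9): None}
[0.54935265 0.25859034 0.42508052] [-1.07960485e-04 -2.82264939e-01 -9.59336486e-01] [314.84450121   0.         323.37983387]
level_center [([0.5841, 0.1779, 0.0832], 0.68)]
rack [([0.5898, 0.1754, -0.0009], 0.98)]
level [([0.5851, 0.1718, 0.0587], 0.58)]
0.8 2488 ((355.3729553222656, 184.8975372314453), (20.823219299316406, 129.556640625), 5.19442892074585)
[[0.56716092 0.10395107 0.1       ]
 [0.57675905 0.24528592 0.1       ]
 [0.59759352 0.24345512 0.1       ]
 [0.59063432 0.10166122 0.1       ]]
t 3.01 p [0.55  0.176 0.27 ] F [ 0.44 -0.19  0.08] op 0.0441
```

View pics/w_rack.png

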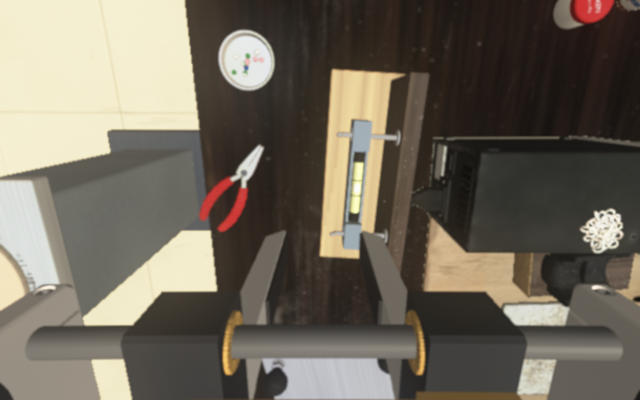

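The wrist view shows the level at about (357,185), nearly parallel to the camera columns. A black box stands behind the board at u>430. I'll fit the level axis and estimate the box height for clearance.

Run:
```python
from h import *
k=cam("wrist"); im=cv2.imread("pics/w_rack.png")
hsv=cv2.cvtColor(im,cv2.COLOR_BGR2HSV); m=(hsv[:,:,0]>22)&(hsv[:,:,0]<50)&(hsv[:,:,1]>70)&(hsv[:,:,2]>90)
m[:, :340]=0; m[:,375:]=0; m[:150]=0; m[225:]=0
v,u=np.nonzero(m); print(m.sum(),u.min(),u.max(),v.min(),v.max())
P=unproj(k,np.c_[u,v],0.088); c=P.mean(0); w=np.linalg.svd(P-c,full_matrices=False)[2][0]; print("vial",c,w,"yaw off deg",np.degrees(np.arctan2(-w[0],w[1])))
print("foot corners z=.015",unproj(k,[[333,70],[321,257],[376,258]],0.015))
print("level top ends",unproj(k,[[361,120],[352,248]],0.1025))
print("board top edge far/near",unproj(k,[[428,73],[412,73]],0.107))
print("box base",unproj(k,[[435,140]],0.0)); 
for z in (0,.05,.1,.13,.16): print(z,unproj(k,[[470,150],[470,250],[418,200]],z)[:,:2].round(3).tolist())
```

```text
242 345 363 153 213
vial [0.58479367 0.1732888  0.088     ] [ 5.11523019e-02  9.98690864e-01 -1.73646899e-28] yaw off deg -2.932090623226365
foot corners z=.015 [[0.56079213 0.29965209 0.015     ]
 [0.54597074 0.05007015 0.015     ]
 [0.62495811 0.04862064 0.015     ]]
level top ends [[0.58663746 0.24481573 0.1025    ]
 [0.58140748 0.10570373 0.1025    ]]
board top edge far/near [[0.64742856 0.28770117 0.107     ]
 [0.6324469  0.28774377 0.107     ]]
box base [[0.69780221 0.21454327 0.        ]]
0 [[0.746, 0.201], [0.765, 0.054], [0.682, 0.131]]
0.05 [[0.723, 0.208], [0.74, 0.078], [0.667, 0.146]]
0.1 [[0.7, 0.215], [0.714, 0.102], [0.651, 0.161]]
0.13 [[0.686, 0.219], [0.699, 0.117], [0.642, 0.17]]
0.16 [[0.672, 0.223], [0.684, 0.131], [0.632, 0.179]]
```

```bash
python3 - <<'E'
from h import *
yaw=-0.055; c=np.array([0.5842,0.176]); fx=np.array([np.cos(yaw),np.sin(yaw)])
q=quat(yaw); gripper_to(0.040,25)
r.move_to([*c,0.17],q)
print(r.move_l([*c,0.0925],vel=0.08,guard=6)); st()
gripper_to(0.0,25); st()
p=telemetry.current_ee_pos()
r.move_l([p[0],p[1],0.1005],vel=0.05); st()
o=c-0.085*fx
g=r.move_l([*o,0.1005],vel=0.08,guard=8); print("guard",g); st()
shot("side","off")
if not g:
    r.move_l([*o,0.17],vel=0.15)
    r.move_to([0.56,-0.10,0.24],quat(np.radians(57))); st()
    im,k=shot("wrist","w_plate")
    marks("wrist",["plate_top","knob","plate","level_center"])
    print([(round(g["score"],2),g["pixels"].sum(),np.argwhere(g["pixels"]).mean(0)[::-1]) for g in models.regions_of("adjuster","wrist")[:4]])
E
python3 -c "
import cv2;a=cv2.imread('pics/off.png')[150:330,150:450];b=cv2.imread('pics/w_plate.png');a=cv2.resize(a,(640,384))[:190];import numpy as np;cv2.imwrite('pics/c1.png',np.vstack([a,b]))"
```

```text
False
t 4.93 p [0.5847 0.1761 0.0931] F [-0.02 -0.23 -0.92] op 0.0403
t 5.41 p [0.5846 0.176  0.0928] F [ 0.19 -0.07  1.01] op 0.018
t 5.72 p [0.5844 0.176  0.1005] F [-0.12  0.1  -4.44] op 0.0181
guard False
t 6.93 p [0.5001 0.1807 0.1006] F [-0.02  0.08 -3.48] op 0.018
t 8.99 p [ 0.5596 -0.0993  0.2392] F [ 0.54 -0.15 -3.34] op 0.018
plate_top [([0.5801, -0.1877, 0.0296], 0.65), ([0.5913, 0.172, 0.0013], 0.55)]
knob [([0.4795, -0.1257, 0.0629], 0.66)]
plate [([0.5808, -0.1852, 0.0009], 0.84)]
level_center [([0.5602, -0.1012, 0.2285], 0.88), ([0.4621, -0.4382, -0.0033], 0.31)]
[(0.97, np.int64(909), array([263.51265127, 135.28822882])), (0.3, np.int64(7577), array([323.55906031, 240.08684176]))]
```

View pics/c1.png

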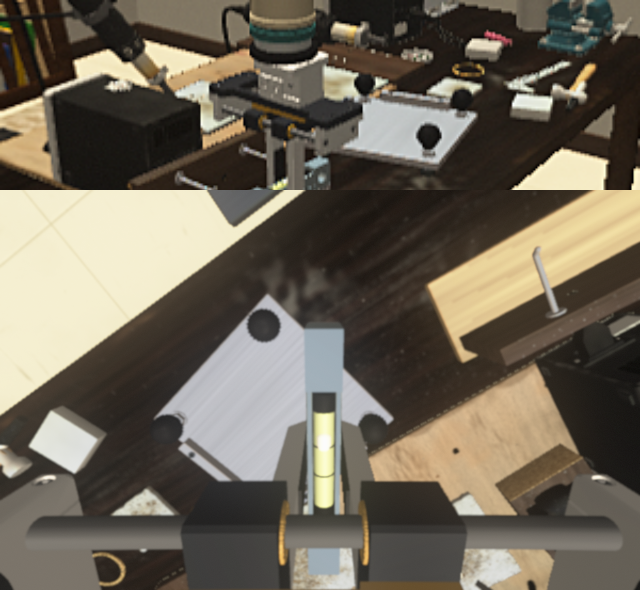

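The level is held squarely and off the hooks. The wrist view shows the loose knob at (263,135) and the two y-diagonal knobs at about (170,237) and (374,237). I'll refine the plate pose from the knobs, then place the level.

Run:
```python
from h import *
k=cam("wrist")
K=unproj(k,[[263.5,135.3]],0.0645)[0]; S=unproj(k,[[169,238],[375,238]],0.061)
print("knob",K,"sides",S,np.linalg.norm(S[0]-S[1]))
nets=np.array([[.5784,-.1843],[.5814,-.1903],[.5801,-.1877],[.5808,-.1852],[.577,-.1812]]).mean(0); print(nets)
kn=np.array([[.4844,-.1214],[.4787,-.1236],[.4795,-.1257]]).mean(0); print(kn,K[:2])
d=K[:2]-nets; print(np.linalg.norm(d),np.degrees(np.arctan2(d[1],d[0])))
sd=S[0]-S[1]; print("side diag perp deg",np.degrees(np.arctan2(sd[1],sd[0])))
for y in np.degrees(np.arctan2(d[1],d[0]))-np.array([90,-90,270]): 
    q=inverse_kinematics([*nets,0.07],quat(np.radians(y))); print(y,None if q is None else np.round(q,2))
```

```text
knob [ 0.48111826 -0.12236274  0.0645    ] sides [[ 0.51629768 -0.28169867  0.061     ]
 [ 0.64449583 -0.08390977  0.061     ]] 0.23570154269450677
[ 0.57954 -0.18574]
[ 0.48086667 -0.12356667] [ 0.48111826 -0.12236274]
0.11706201608924112 147.22107121643438
side diag perp deg -122.94954829864216
57.22107121643438 [-0.42  0.45  1.66 -0.    1.03 -1.42]
237.22107121643438 [-0.42  0.45  1.66 -0.    1.03  1.72]
-122.77892878356562 [-0.42  0.45  1.66 -0.    1.03  1.72]
```

Run:
```python
from h import *
c=[0.580,-0.185]; q=quat(np.radians(57.1))
r.move_to([*c,0.12],q)
r.move_l([*c,0.07],vel=0.08); r.hold(0.2); st()
print(r.move_l([*c,0.0605],vel=0.02,guard=2.5)); st()
gripper_to(0.036,20); r.hold(0.3); st()
r.move_l([*c,0.13],vel=0.1); r.move_l([*c,0.2],vel=0.2); r.hold(0.8)
print(telemetry.current_tool_rot())
im,k=shot("wrist","w_lvl"); marks("wrist",["level_center","plate_top","knob","bubble"]); st()
from h import inverse_kinematics
K=[0.481,-0.1225]
for y in range(-180,181,20):
    a=inverse_kinematics([*K,0.067],quat(np.radians(y))); print(y,None if a is None else np.round(a[5],2),end=' ')
```

```text
t 10.91 p [ 0.5804 -0.1852  0.0706] F [ 0.38 -0.47 -3.04] op 0.0176
True
t 11.33 p [ 0.5802 -0.1851  0.0619] F [ 1.26 -0.58  2.81] op 0.0177
t 12.14 p [ 0.579  -0.1846  0.0609] F [ 0.65  0.29 -0.24] op 0.036
[-9.66807492e-04  8.78404655e-01  4.77916046e-01 -7.62118795e-04]
level_center [([0.5797, -0.1842, 0.0505], 0.63)]
plate_top [([0.5788, -0.1871, 0.0328], 0.94), ([0.5801, -0.1876, 0.0265], 0.16)]
knob [([0.4795, -0.1233, 0.0625], 0.88)]Traceback (most recent call last):
  File "<stdin>", line 9, in <module>
  File "h.py", line 19, in marks
    for t in ts: print(t,[(np.round(d["at"],4).tolist(),round(d["score"],2)) for d in f(t,c)[:3]])
                                                                                      ~^^^^^
ValueError: it knows: adjuster, bead_dish, foot, knob, level, level_center, plate, plate_top, pliers, rack, steel_block, tile_piece
```

View pics/w_lvl.png

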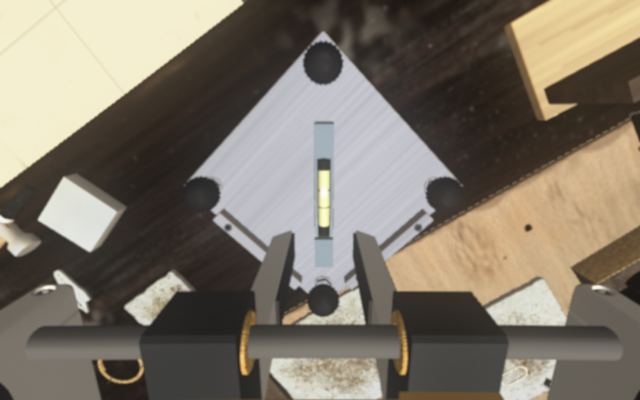

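The level lies flat on the plate along the diagonal, knob at (323,62), vial at (324,195). Now for the knob: grip at yaw +5° so that a full clockwise turn fits J6's range and ends with the camera facing the vial.

Run:
```python
from h import *
k=cam("wrist")
g=models.regions_of("adjuster","wrist"); cs=[np.argwhere(x["pixels"]).mean(0)[::-1] for x in g[:3]]; print([round(x["score"],2) for x in g[:3]],cs)
K=unproj(k,[[323,62]],0.064)[0]; print(K); K=K[:2]
q=quat(np.radians(5)); gripper_to(0.052,30)
r.move_to([*K,0.14],q); print(telemetry.current_joints().round(2) if hasattr(telemetry.current_joints(),'round') else telemetry.current_joints())
r.hold(.2); st()
print(r.move_l([*K,0.0695],vel=0.06,guard=4)); st()
shot("side","kn")
gripper_to(0.0,30); st(); print(telemetry.current_torque())
for z in (0.068,0.0665,0.065,0.0635):
    r.move_l([*K,z],vel=0.02); r.hold(.15); st()
    if telemetry.current_wrist_force()[2]>10: break
```

```text
[0.91, 0.61] [array([322.9244186 ,  62.58284884]), array([578.00850499,  52.88428527])]
[ 0.47964597 -0.1210503   0.064     ]
[-0.39  0.23  1.81 -0.    1.1  -0.48]
t 16.11 p [ 0.4806 -0.1216  0.1403] F [ 0.04 -0.37  0.97] op 0.0521
False
t 17.43 p [ 0.48   -0.1212  0.0699] F [-0.25  0.48 -0.28] op 0.0519
t 17.93 p [ 0.4799 -0.1211  0.0697] F [0.67 0.31 0.83] op 0.0328
[ 0.01686149 -0.09333802  0.0488593 ]
t 18.33 p [ 0.4797 -0.1211  0.0681] F [-0.29  0.89  1.6 ] op 0.0326
t 18.73 p [ 0.4796 -0.1211  0.0671] F [-1.37  1.07  7.51] op 0.0328
t 19.13 p [ 0.4797 -0.1214  0.0667] F [-2.62  0.09 17.29] op 0.0326
```

Gripped (opening 32.6 mm) and pressed to about 17 N. Turning 1 rad clockwise, then look.

```bash
cat >> h.py <<'E'
KP=[0.4797,-0.1211,0.0655]
def turn(a,b,n=None):
    n=n or max(1,int(np.ceil(abs(b-a)/0.25)))
    for y in np.linspace(a,b,n+1)[1:]: r.move_to(KP,quat(y))
    r.hold(.2); st(); print("yaw",round(b,3),"M",np.round(telemetry.current_torque(),2))
E
python3 - <<'E'
from h import *
y0=np.radians(5)
turn(y0,y0-.5); turn(y0-.5,y0-1.0)
r.hold(1.3); im,k=shot("wrist","b1")
c=proj(k,[[0.580,-0.1845,0.06]])[0]; print(c,[proj(k,[[0.580-.839*s,-.1845+.544*s,.06]])[0] for s in(-.04,.04)])
x,y=[int(np.clip(v,a,b)) for v,a,b in zip(c,(80,60),(560,340))]
cv2.imwrite("pics/b1c.png",cv2.resize(im[y-60:y+60,x-80:x+80,::-1],(800,600),interpolation=cv2.INTER_CUBIC)); print(x,y)
E
```

```text
t 20.03 p [ 0.4797 -0.121   0.0669] F [-2.53  1.65 13.37] op 0.0326
yaw -0.413 M [ 0.32  0.55 -0.14]
t 20.93 p [ 0.48   -0.1207  0.0669] F [-2.91  3.02 13.83] op 0.0328
yaw -0.913 M [ 0.52  0.48 -0.07]
[535.62082443 187.91992537] [array([615.64404097, 162.82047371]), array([460.35325599, 211.63959033])]
535 187
```

View pics/b1c.png

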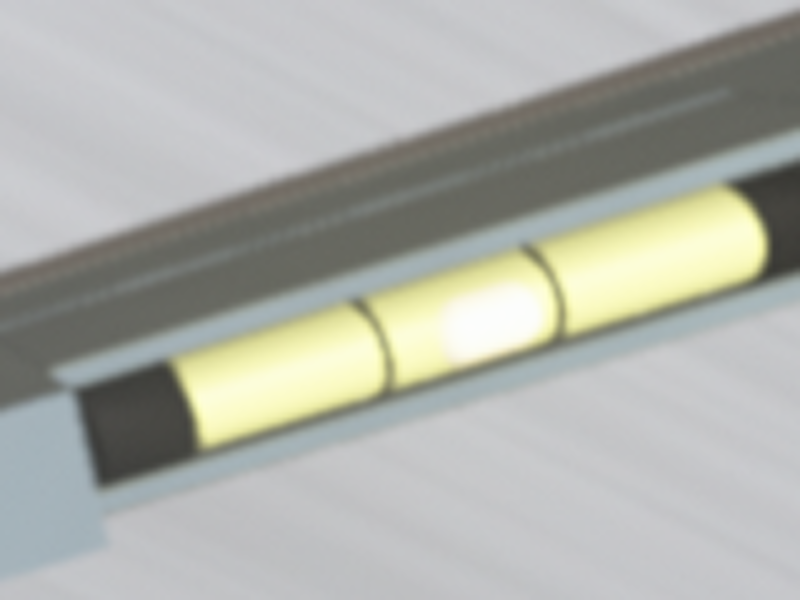

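The bubble is between the lines but about 3 mm toward the end away from the knob (crop: bubble centre 496, lines 380 and 548). Turning 0.6 rad more, then remeasure.

```bash
cat >> h.py <<'E'
def look(name):
    im,k=shot("wrist",name)
    c=proj(k,[[0.580,-0.1845,0.058]])[0]; e=proj(k,[[0.580-.839*s,-.1845+.544*s,.058] for s in(-.03,.03)])
    a=np.degrees(np.arctan2(*(e[1]-e[0])[::-1])); L=np.linalg.norm(e[1]-e[0])
    # rotate so level runs horizontally, knob to the right; 10 px/mm
    s=600/L; M=cv2.getRotationMatrix2D(tuple(map(float,c)),a,s); M[:,2]+=np.array([400,200])-c
    o=cv2.warpAffine(im[:,:,::-1],M,(800,400),flags=cv2.INTER_CUBIC); cv2.imwrite(f"pics/{name}c.png",o)
E
python3 - <<'E'
from h import *
y1=np.radians(5)-1.0
turn(y1,y1-.6); r.hold(2.0); look("b2"); st()
E
```

```text
t 23.41 p [ 0.4806 -0.1209  0.0669] F [-1.14  2.41 12.42] op 0.0328
yaw -1.513 M [ 0.53  0.27 -0.05]
t 25.46 p [ 0.4806 -0.1209  0.0669] F [-0.87  1.78 12.22] op 0.0324
```

View pics/b2c.png

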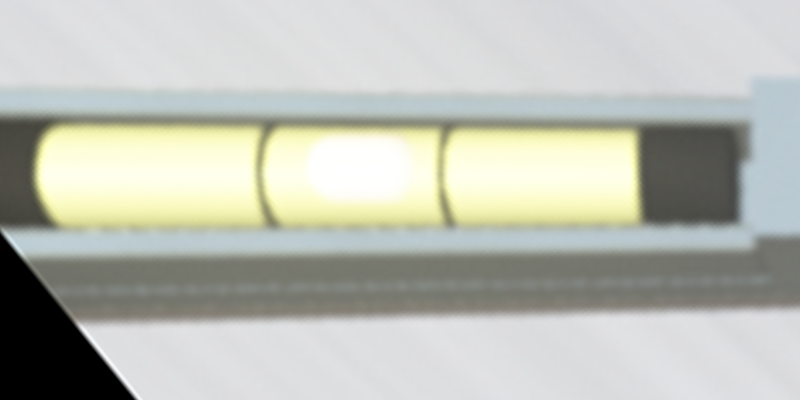

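The bubble sits between the lines, about 0.6 mm toward the knob (bubble 307–411, lines 261 and 443, ~10.7 px/mm). I'll back off 0.12 rad, let it settle and check once more.

Run:
```python
from h import *
y=np.radians(5)-1.6
turn(y,y+.12); r.hold(2.5); look("b3"); st(); marks("wrist",["level_center"])
```

```text
t 25.91 p [ 0.4805 -0.1208  0.0669] F [-1.2   3.26 12.63] op 0.0322
yaw -1.393 M [0.62 0.34 0.  ]
t 28.46 p [ 0.4805 -0.1208  0.0669] F [-0.61  2.77 12.73] op 0.0332
level_center [([0.5813, -0.1838, 0.0523], 0.95), ([0.5805, -0.187, 0.0283], 0.35)]
```

View pics/b3c.png

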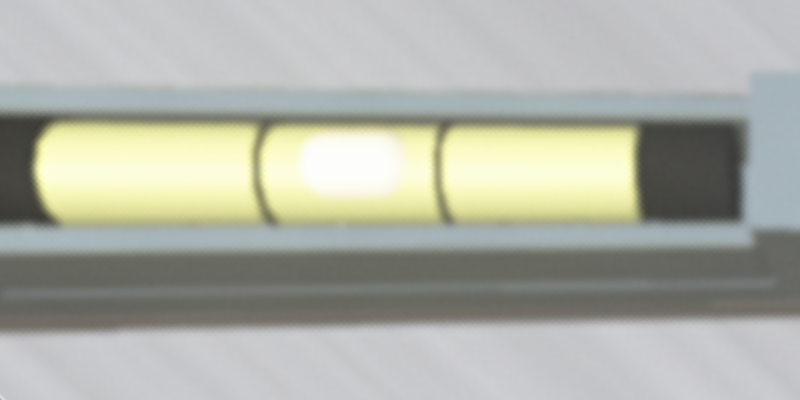

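Run:
```python
from h import *
st(); r.sign_off()
```

```text
t 28.51 p [ 0.4805 -0.1208  0.0669] F [-1.78  2.65 12.52] op 0.033
the job is handed in; nothing more can be done
```

The job is handed in at 28.5 s, with the bubble about 0.3 mm from centre and the knob still gripped and pressed down. I lifted the level off its hooks, laid it across the middle of the plate along the knob's diagonal and let go. I then gripped the loose foot's knob, pressed it down and turned it clockwise about 1.5 rad net, including a 0.12 rad back-off at the end.

**Last checks:**
- **Bubble:** it sits between the lines, about 0.3 mm toward the knob. I read this from one oblique wrist picture, so allow perhaps ±0.5 mm.
- **Press and grip:** the push was about 12.5 N, with the gripper at the height that matches the knob's 61 mm. The grip was set at 30 N and the opening was 33 mm.
- **Level:** the network put its centre at (0.581, −0.184, 0.052), as expected for lying flat on the middle of the plate.

**What I did not check or what disagreed:**
- The first, rougher bubble reading (about 3 mm off) implied nearly 6 mm of bubble travel per rad, against the 4 mm you gave.
- I did not measure the plate's slope across the other diagonal. I took it as right because those two feet are set.
- I did not re-measure the dish, pliers, block or tile at the end. No move was planned near them, and no unexpected contact force showed.

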